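Seat a copper cap against the vise stop and lock it with the cam lever

TASK

A copper pipe cap stands loose between the open jaws of the small blue quick-action vise and has to be held for drilling. With the fingertips only, push it along the jaws until it is fully home against the steel stop plate, so that the jaws will bear on its middle; then push the red-knobbed cam lever round to its end, so that the jaws hold the cap there upright. Push gently, never pinch or lift the cap or the lever, and leave the other fittings and the glue bottle on the board alone.

Things in the scene. Friction and masses are not known exactly. Their poses are not given: they have to be found in the camera images.
- vise: Blue quick-action cam vise bolted to a plywood board, one fixed piece. Origin on the counter under the vise; z up; +x away from the robot, the way the cap is pushed; +y from the fixed jaw to the sliding jaw and cam (robot's left); yaw within 0.3 rad of the world's. In mm: board x -110..110, y -135..185, top z 18; blue base casting x -64..40, y -75..115, top z 34.
- bed (a point): Point (0, 0, 40) mm in the vise's frame, on the flat steel bed the cap stands on (x -64..32, y -33..61). Jaws: both faces x -7..25, z 44..74; fixed jaw face at y -21.5, its block x -10..28, back to y -64, top z 76; sliding jaw with carriage, x -10..28, from its face (y 23.7 when open) 38 mm on in +y, top z 76. At x below -10 only the cap stands above the bed.
- stop_face (a point): Centre of the work stop's face: a steel plate 6 mm thick across the far end of the jaws, y -35..17 and z 41..65 mm in the vise's frame. The point is at (28.5, -2, 53) mm in the vise's frame, axes as the vise's; the face looks to the vise's -x.
- cap: Loose copper pipe cap, upright, round, 39 mm in diameter (37 mm above mid-height), 37 mm high, closed end up. Origin under its centre, on the bed, 40 mm above the counter; z up; its yaw means nothing. 4 to 6 mm play between the open jaws. Home: its centre is 19.5 mm short of the stop face, at vise x = 9 mm. Starts 14 to 28 mm short of that; 1 to 2 N slides it.
- jaw: Steel face of the sliding jaw, 32 x 30 mm, on a rubber backing that gives 1 to 2 mm when clamping. The cam drives it along the vise's y: 9 mm toward the fixed jaw as the lever goes from 0 to 1.75. Origin in the plane of the face at vise x = 0 and counter height; axes as the vise's.
- cam_lever (a joint): Angle of the cam lever about its upright pin, rad: 0 open, 1.75 at its end stop (clamped). Grows counter-clockwise from above. The bar points 1.047 + this angle counter-clockwise from the vise's +x: it swings on the left side, back toward the robot. Starts at 0 to 0.25, stays where it is left. 3 to 6 N sideways at 80 mm radius turns it.
- lever_pivot (a point): Axis of the cam lever's pin at mid-height of the lever's straight steel bar, at (0, 79.2, 63) mm in the vise's frame; fixed, axes as the vise's. Bar: 14 mm wide, z 56..70 mm above the counter, to 94 mm from the pin. The disc on the pin reaches 29 mm from the axis, the pin's head z 84 mm. Beyond 50 mm radius nothing else on the lever's path stands above z 34 mm.
- lever_knob (a point): Centre of the red ball knob, 28 mm in diameter, at the lever's end, 110 mm from the pin and 63 mm above the counter.
- flange: Loose grey pipe flange 44 mm in diameter, 12 mm high, on the board's far right corner: leave alone. Origin under its centre.
- aerator: Loose white tap aerator 34 x 34 x 31 mm on the right of the board: leave alone. Origin under its centre.
- glue: White glue bottle with a nozzle, 28 mm in diameter and 84 mm high, standing on the board's near right corner: leave alone. Origin under its centre.
Mind the look-alikes: they are no part of the job. What is shaped like the cap but purple is not meant.

How it is judged:
By the outcome, as a careful person would: the job done as asked, in the order asked, and still so for the second after the job is handed in, with the robot touching nothing.
It also fails if it takes over 48 s, if anything falls off the work surface, if the arm or the gripper's body presses on something with over 40 N, if the wrist force passes 120 N, or if a joint passes its speed limit or range.

ROBOT

A 7-joint arm with a two-finger parallel gripper is mounted at the origin on a cart in front of the work surface, level with it; the furniture and walls round the work are solid. World frame = base frame: x ahead of the robot, y to its left, z up, the work surface at z = 0. Lengths are in mm, angles in rad, forces in N, time in s.
With the tool pointing down it reaches from about 400 to 875 mm from the base axis. Payload 4.4 kg.
Tool frame: the origin (TCP) lies midway between the tips of the shut fingers; the grasp point (between the pads) lies 19 mm behind it; z points along the fingers, y is the line along which they close (so a half turn about z gives the same grasp; the last joint's range is limited). The gripper opens to 85 mm and grips with 20 to 120 N. Pads are 22 mm wide; open, the fingers measure 114 mm over their backs; the gripper's body (76 mm by 85 mm) begins 54 mm behind the grasp point. The pads swing forward as they close: fully open they stand 13 mm farther back than shut.
Start: joints at [1.156, 0.628, 0.038, 1.517, -0.027, 0.996, -0.02], TCP at [222.179, -610.864, 231.313] pointing down, gripper open.
Joint ranges: [-3.06, 3.06], [-0.37, 2.12], [-1.25, 1.32], [0.18, 2.47], [-1.1, 4.24], [0.23, 1.98], [-2.94, 2.94]. Speed limits (rad/s): [2.57, 2.57, 3.14, 3.14, 3.14, 3.14, 3.14].

INTERFACE

Orientations are given as [roll, pitch, yaw] about the fixed x, y, z axes, in that order (R = Rz(yaw) Ry(pitch) Rx(roll)).
In Python, from cell import ctrl gives the robot as it stands.
- The arm moves only by the shell command python3 -m handwheel 'ROWS'. ROWS is JSON, a list of rows, each a list of 3 entries, a list of its own where there are three numbers: the turn, a rotation vector about the tool's x, y, z in degrees, then the shift along the tool's x, y, z in m, then the closure, from 0 (fully open) to 1 (shut). A call has 1 to 5 rows; each row shifts and turns the commanded pose from where the row before left it, along the tool's axes as they then stand; what a row does not reach is not made up. A row lasts 1/12 s, in which the tool goes at most 41.7 mm and 7.16 degrees, less where a joint would pass 70% of its speed; a pose out of reach is approached as far as the arm can. A call is refused whole if a number of a shift passes 0.0417 or a number of a turn 7.16, either way. A call with a gripper value outside its range is refused whole. The fingers move at their own pace and stop on an object; the grip force is fixed at half the most. Time passes only in rows, so rows that do not move let the fingers close. It gives the time, the measured TCP pose, the force, the opening and the grip force at its end, in the units of the state.
- ctrl.read_state(): the state, without advancing time (a new reading comes with each control period).
- ctrl.get_image(name): name is "side" or "top" or "wrist"; returns a dict with "pixels" (384x512x3 uint8, red, green, blue), "fx", "fy", "cx", "cy" (pixels), "k1" (the pictures are not rectified: a ray, as slopes to the right and down, at radius r is drawn at 1 + k1 r^2 times it, then the intrinsics apply), "pose" (4x4, takes a point from camera to world coordinates); the wrist camera has in their place "T_tool_cam" (4x4, takes a point from camera to tool coordinates, whose origin is the TCP and whose axes are the flange's). Camera axes: x right, y up, looking along -z (the intrinsics and any distortion apply to the point x, -y, -z); pixel columns grow to the right and rows downward; lengths in mm; the calibration is good to about 2 mm. A picture is of the moment at which its call begins: read the wrist's pose just before it. There is no depth.
- ctrl.finish_job(): hands the job in; it is judged then, once.
The state is a dict: "clock": time; "qpos": joint angles; "qd": joint speeds; "tau": joint torques, N m; "eef_pos": TCP position; "tool_rot": TCP orientation; "force": force on the tool from outside, world axes, zero at the start; "torque": the same for the moment, N m; "width": finger opening in mm; "gripper_force": force on a finger pad.
Only numpy, scipy, OpenCV 4.12 (cv2) and the standard library are available. Lean on these libraries where they do the work, as an engineer would, in place of code of your own. Each camera call takes 0.05 s, during which the arm holds its last target. There are 200 camera calls.

## Working session

There is one attempt and no reset: what is moved stays moved. The work goes in short steps, Python scripts to look and compute and a shell command to move; the robot and the scene stay as the last step left them, time stands still between calls to the robot, and variables do not carry over. Pictures are saved under pics/ and viewed, at most 10 in all, crops included, and the job is handed in when it is done.

```bash
mkdir -p pics; ls; python3 - <<'E'
from cell import ctrl
import cv2,numpy as np
s=ctrl.read_state();print({k:np.round(v,3).tolist() for k,v in s.items()})
for n in("top","side"):
    d=ctrl.get_image(n);cv2.imwrite(f"pics/{n}0.png",d["pixels"][:,:,::-1])
    print(n,d["fx"],d["fy"],d["cx"],d["cy"],d["k1"],np.round(d["pose"],3).tolist())
E
```

```text
pics
{'clock': 0.0, 'qpos': [1.156, 0.629, 0.038, 1.518, -0.027, 0.996, -0.02], 'qd': [0.0, 0.0, -0.001, 0.0, 0.002, 0.001, 0.0], 'tau': [0.0, -56.341, 1.226, -19.345, 0.011, 0.01, -0.0], 'eef_pos': [221.968, -610.256, 230.373], 'tool_rot': [-3.14, 0.0, 0.349], 'force': [0.116, 0.191, -0.472], 'torque': [0.064, -0.022, 0.011], 'gripper_force': 0.0, 'width': 85.111}
top 437.77139032717963 437.77139032717963 258.21080326450425 193.73994717894084 -0.02253455116937915 [[-0.017, 0.999, -0.045, 505.862], [-1.0, -0.018, -0.003, 47.932], [-0.004, 0.045, 0.999, 963.792], [0.0, 0.0, 0.0, 1.0]]
side 378.0934719274371 378.0934719274371 254.15930211796922 186.41321606167784 -0.034751204122944655 [[0.957, 0.117, -0.265, 328.046], [-0.29, 0.408, -0.866, -696.746], [0.007, 0.905, 0.425, 425.334], [0.0, 0.0, 0.0, 1.0]]
```

View pics/top0.png

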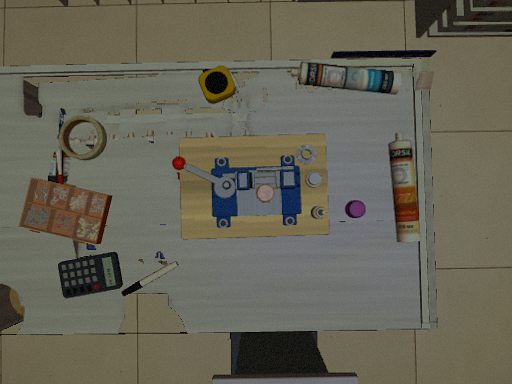

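View pics/side0.png

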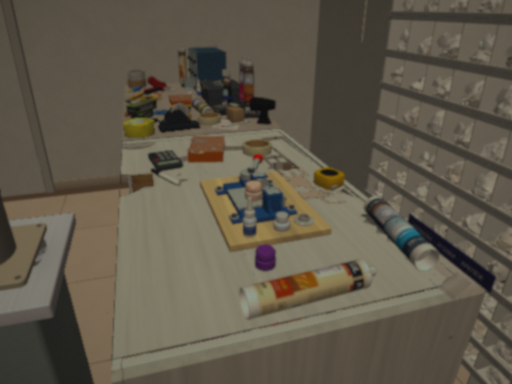

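The top view shows the board spanning about (180,135)–(329,239), the cap at (265,193), the lever pin at (224,186) and the red knob at (179,163). The side view is coarser: the cap is near (253,190) and the knob near (258,157). The purple decoy lies off the board.

```bash
cat > h.py <<'E'
import cv2,numpy as np
from cell import ctrl
def K(d): return np.array([[d["fx"],0,d["cx"]],[0,d["fy"],d["cy"]],[0,0,1.]])
def und(d,p):
    q=cv2.undistortPoints(np.asarray(p,float).reshape(-1,1,2),K(d),np.array([d["k1"],0,0,0,0.])).reshape(-1,2)
    return np.c_[q[:,0],-q[:,1],-np.ones(len(q))]
def onplane(d,p,z,pose=None):
    P=d["pose"] if pose is None else pose
    r=und(d,p)@P[:3,:3].T;o=P[:3,3]
    return o+r*((z-o[2])/r[:,2])[:,None]
def mask(d,lo,hi):
    return cv2.inRange(cv2.cvtColor(d["pixels"],cv2.COLOR_RGB2HSV),np.array(lo),np.array(hi))
def biggest(m,roi=None):
    if roi: z=np.zeros_like(m);a,b,c,e=roi;z[b:e,a:c]=m[b:e,a:c];m=z
    cs=cv2.findContours(m,cv2.RETR_EXTERNAL,cv2.CHAIN_APPROX_NONE)[0]
    return max(cs,key=cv2.contourArea).reshape(-1,2)
def toV(p,v): # world xy -> vise xy ; v=(x,y,yaw)
    c,s=np.cos(v[2]),np.sin(v[2]);return (np.asarray(p)[...,:2]-v[:2])@np.array([[c,-s],[s,c]])
def toW(p,v):
    c,s=np.cos(v[2]),np.sin(v[2]);return np.asarray(p)@np.array([[c,s],[-s,c]])+v[:2]
E
python3 - <<'E'
from h import *
d=ctrl.get_image("top")
im=cv2.cvtColor(d["pixels"],cv2.COLOR_RGB2HSV)
for p in[(190,220),(310,225),(150,220),(265,193),(179,163),(225,205),(250,208),(265,183),(285,178),(260,172)]:print(p,im[p[1],p[0]])
c=biggest(cv2.morphologyEx(mask(d,(10,75,90),(28,255,255)),cv2.MORPH_OPEN,np.ones((3,3))),(170,125,340,250))
w=onplane(d,cv2.convexHull(c).reshape(-1,2),18)[:,:2].astype(np.float32)
r=cv2.minAreaRect(w);print("board",r)
k=np.deg2rad(r[2]);k=(k+np.pi/4)%(np.pi/2)-np.pi/4
v=np.array([*r[0],k]);v[:2]=toW([[0,-25]],v)[0];print("vise",v)
c=biggest(mask(d,(0,150,80),(8,255,255))|mask(d,(172,150,80),(180,255,255)),(160,140,200,185))
(k,rad)=cv2.minEnclosingCircle(c);kw=onplane(d,[k],63);print("knob",k,rad,kw,toV(kw,v))
a=toV(kw,v)[0]-[0,79.2];print("lever",np.hypot(*a),np.arctan2(a[1],a[0])-1.047)
c=biggest(mask(d,(0,40,90),(16,150,255)),(250,175,282,212));(k,rad)=cv2.minEnclosingCircle(c);cw=onplane(d,[k],77);print("cap",k,rad,cw,toV(cw,v))
x=d["pixels"][125:250,165:340,::-1];cv2.imwrite("pics/crop.png",cv2.resize(x,None,fx=4.5,fy=4.5,interpolation=cv2.INTER_CUBIC))
E
```

```text
(190, 220) [ 22 102 133]
(310, 225) [ 21 103 129]
(150, 220) [ 39  22 114]
(265, 193) [  0  33 132]
(179, 163) [  3 221 135]
(225, 205) [110 205  82]
(250, 208) [103  36 113]
(265, 183) [102  13  96]
(285, 178) [104  38 113]
(260, 172) [18 48 90]
board ((566.7044677734375, 61.737701416015625), (219.11744689941406, 318.1734619140625), 0.9219189882278442)
vise [5.67106713e+02 3.67409377e+01 1.60905218e-02]
knob (178.38235473632812, 162.61764526367188) 6.197680473327637 [[614.21627393 214.93248539  63.        ]] [[ 49.97053341 177.4104962 ]]
lever 110.19235805426996 0.05312517202420741
cap (264.8630065917969, 193.03424072265625) 9.346155166625977 [[547.39752585  37.29010221  77.        ]] [[-19.6978003    0.86621089]]
```

View pics/crop.png

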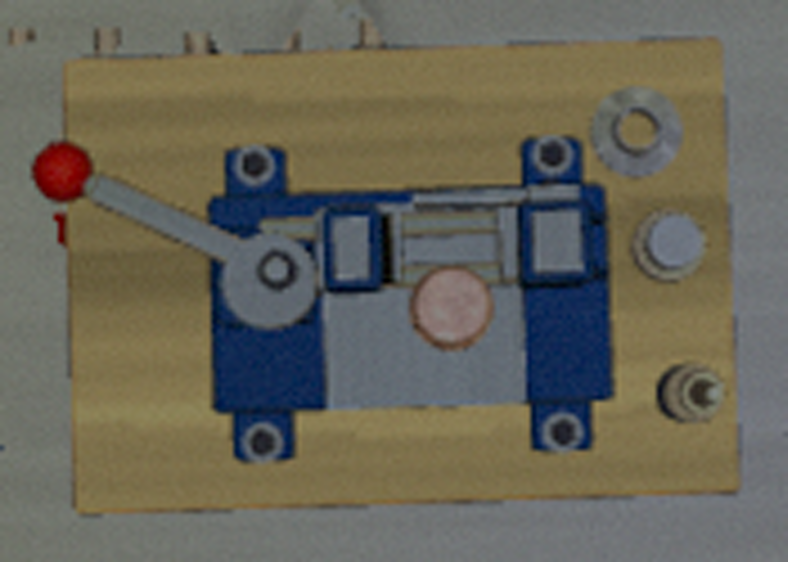

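The measurements agree: the knob's radius comes out at 110.2 mm against 110 given. The vise is at (567.1, 36.7) with yaw 0.016, the cap is at vise (-19.7, 0.9) and the lever is at about 0.05. Next I align the tool with the vise, shut the fingers and move behind the cap.

```bash
python3 -m handwheel '[[[0,0,6.36],[0,0,0],1],[[0,0,6.36],[0,0,0],1],[[0,0,6.36],[0,0,0],1]]'
python3 -m handwheel '[[[0,0,0],[0.0153,-0.0357,0],1],[[0,0,0],[0.0153,-0.0357,0],1],[[0,0,0],[0.0153,-0.0357,0],1],[[0,0,0],[0.0153,-0.0357,0],1],[[0,0,0],[0.0153,-0.0357,0],1]]'
python3 -m handwheel '[[[0,0,0],[0.0153,-0.0357,0],1],[[0,0,0],[0.0153,-0.0357,0],1],[[0,0,0],[0.0153,-0.0357,0],1],[[0,0,0],[0.0153,-0.0357,0],1],[[0,0,0],[0.0153,-0.0357,0],1]]'
python3 -m handwheel '[[[0,0,0],[0.0153,-0.0357,0],1],[[0,0,0],[0.0153,-0.0357,0],1],[[0,0,0],[0.0153,-0.0357,0],1],[[0,0,0],[0.0153,-0.0357,0],1],[[0,0,0],[0.0153,-0.0357,0],1]]'
python3 -m handwheel '[[[0,0,0],[0.0153,-0.0357,0],1],[[0,0,0],[0.0153,-0.0357,0],1],[[0,0,0],[0.0153,-0.0357,0],1],[[0,0,0],[0,0,0],1],[[0,0,0],[0,0,0],1]]'
```

```text
clock: 0.4
eef_pos: [222.0, -610.7, 230.9]
tool_rot: [-3.141, 0.0, 0.01]
force: [-0.7, 0.2, 0.0]
width: 51.2
gripper_force: 0.0
clock: 0.82
eef_pos: [296.1, -429.2, 231.1]
tool_rot: [-3.141, 0.0, 0.015]
force: [1.1, -0.2, 0.8]
width: -0.1
gripper_force: 0.0
clock: 1.23
eef_pos: [369.8, -249.7, 231.3]
tool_rot: [-3.142, -0.0, 0.016]
force: [0.2, 0.6, -0.4]
width: -0.5
gripper_force: 0.0
clock: 1.65
eef_pos: [443.5, -69.9, 231.4]
tool_rot: [3.142, -0.0, 0.016]
force: [-0.3, -0.3, 0.2]
width: -0.0
gripper_force: 0.0
clock: 2.07
eef_pos: [487.8, 38.7, 231.0]
tool_rot: [-3.141, 0.0, 0.021]
force: [-0.7, -1.4, 0.2]
width: 0.1
gripper_force: 0.0
```

```bash
python3 - <<'E'
from h import *
s=ctrl.read_state();d=ctrl.get_image("wrist");cv2.imwrite("pics/w0.png",d["pixels"][:,:,::-1])
print(s["eef_pos"],s["tool_rot"],np.round(d["T_tool_cam"],3).tolist(),d["fx"],d["cx"],d["cy"],d["k1"])
E
```

```text
[487.77362488  38.68686069 231.00490194] [-3.14094703e+00  1.38040675e-04  2.13407408e-02] [[-0.001, 0.956, 0.295, 75.424], [1.0, 0.001, 0.001, -0.108], [0.001, 0.295, -0.956, -142.3], [0.0, 0.0, 0.0, 1.0]] 296.7543457705463 258.3411379908972 189.68096171090036 -0.02048626180400929
```

View pics/w0.png

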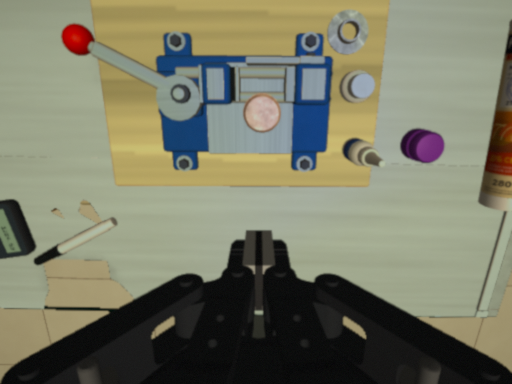

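The wrist view shows the shut fingertips at (258,232), the cap ahead at (262,113), the pin at (180,94) and the knob at (77,39), with a clear path. I'll cross-check the cap and vise from here.

```bash
cat >> h.py <<'E'
from scipy.spatial.transform import Rotation as R
def wrist():
    s=ctrl.read_state();d=ctrl.get_image("wrist");T=np.eye(4);T[:3,:3]=R.from_euler("xyz",s["tool_rot"]).as_matrix();T[:3,3]=s["eef_pos"]
    return s,d,T@d["T_tool_cam"]
V=np.array([567.1,36.7,0.0161])
def report(d,P,name):
    m=mask(d,(0,150,80),(8,255,255))|mask(d,(172,150,80),(180,255,255))
    k,r=cv2.minEnclosingCircle(biggest(m));kw=onplane(d,[k],63,P);a=toV(kw,V)[0]-[0,79.2]
    print(name,"knob",np.round(k),kw[0].round(1),"vise",toV(kw,V)[0].round(1),"R",np.hypot(*a).round(1),"lever",(np.arctan2(a[1],a[0])-1.047).round(3))
E
python3 - <<'E'
from h import *
s,d,P=wrist();report(d,P,"wrist")
im=cv2.cvtColor(d["pixels"],cv2.COLOR_RGB2HSV);print(im[113,262],im[140,262],im[100,262])
c=biggest(mask(d,(0,40,90),(16,150,255)),(235,85,290,140));k,r=cv2.minEnclosingCircle(c);w=onplane(d,[k],77,P);print("cap",k,r,w,toV(w,V))
c=biggest(cv2.morphologyEx(mask(d,(14,60,120),(30,255,255)),cv2.MORPH_OPEN,np.ones((3,3))),(85,0,400,192));c=c[c[:,1]>170];w=onplane(d,c,18,P);print("near edge vise x",np.percentile(toV(w,V)[:,0],[5,25,50,75]))
for p,z in(((180,94),84),((295,163),34)):print(p,toV(onplane(d,[p],z,P),V))
print("tcp",toV(s["eef_pos"],V))
E
```

```text
wrist knob [74. 39.] [614.8 215.5  63. ] vise [ 50.6 178.1] R 111.0 lever 0.051
[  7  44 192] [ 95  28 162] [  7  42 194]
cap (259.0, 111.24324035644531) 19.47579002380371 [[550.34740948  37.17095227  77.        ]] [[-16.74283734   0.74059629]]
near edge vise x [-108.41076258 -108.37284766 -108.31228859 -108.23690493]
(180, 94) [[-0.82612289 74.2955618 ]]
(295, 163) [[-76.90688608 -41.35363053]]
tcp [-79.99964923   1.04597391]
```

```bash
python3 -m handwheel '[[[0,0,0],[0,0,0.036],1],[[0,0,0],[0,0,0.036],1],[[0,0,0],[0,0,0.036],1],[[0,0,0],[0,0,0.036],1],[[0,0,0],[0,0,0.020],1]]'
python3 -m handwheel '[[[0,0,0],[0,0,0.016],1],[[0,0,0],[0.008,0,0],1],[[0,0,0],[0.008,0,0],1],[[0,0,0],[0.003,0,0],1],[[0,0,0],[0,0,0],1]]'
python3 -m handwheel '[[[0,0,0],[0.003,0,0],1],[[0,0,0],[0.003,0,0],1],[[0,0,0],[0.003,0,0],1],[[0,0,0],[0.003,0,0],1],[[0,0,0],[0,0,0],1]]'
python3 -m handwheel '[[[0,0,0],[0.003,0,0],1],[[0,0,0],[0.003,0,0],1],[[0,0,0],[0.003,0,0],1],[[0,0,0],[0.002,0,0],1],[[0,0,0],[0,0,0],1]]'
python3 - <<'E'
from h import *
s,d,P=wrist();cv2.imwrite("pics/w1.png",d["pixels"][:,:,::-1]);print(toV(s["eef_pos"],V))
E
```

```text
clock: 2.58
eef_pos: [485.1, 33.6, 64.5]
tool_rot: [3.14, 0.004, 0.012]
force: [0.4, -0.1, 1.1]
width: 0.2
gripper_force: 0.0
clock: 3.0
eef_pos: [509.1, 35.8, 52.8]
tool_rot: [-3.141, -0.005, 0.015]
force: [-0.0, 1.5, 0.2]
width: -0.1
gripper_force: 0.0
clock: 3.42
eef_pos: [519.2, 36.6, 51.6]
tool_rot: [-3.142, -0.001, 0.016]
force: [-0.6, 0.2, 0.6]
width: -0.2
gripper_force: 0.0
clock: 3.83
eef_pos: [530.2, 36.7, 51.3]
tool_rot: [-3.142, -0.001, 0.016]
force: [0.8, -0.5, 0.1]
width: 0.1
gripper_force: 0.0
[-36.84958428   0.61191467]
```

View pics/w1.png

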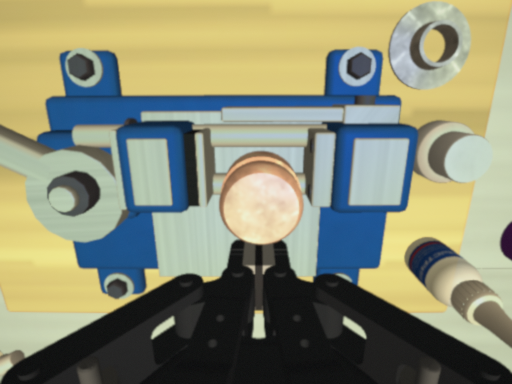

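The fingers are against the cap, whose top is at (262,205), upright and between the jaws. The stop plate is still ahead, so I push on slowly.

```bash
python3 -m handwheel '[[[0,0,0],[0.002,0,0],1],[[0,0,0],[0.002,0,0],1],[[0,0,0],[0.002,0,0],1],[[0,0,0],[0.002,0,0],1],[[0,0,0],[0,0,0],1]]'
python3 -m handwheel '[[[0,0,0],[0.001,0,0],1],[[0,0,0],[0.001,0,0],1],[[0,0,0],[0,0,0],1]]' | grep -E 'eef|force:'
python3 -m handwheel '[[[0,0,0],[0.001,0,0],1],[[0,0,0],[0.001,0,0],1],[[0,0,0],[0,0,0],1]]' | grep -E 'eef|force:'
python3 -m handwheel '[[[0,0,0],[0.001,0,0],1],[[0,0,0],[0,0,0],1]]' | grep -E 'eef|force:'
python3 -m handwheel '[[[0,0,0],[0.001,0,0],1],[[0,0,0],[0,0,0],1]]' | grep -E 'eef|force:'
```

```text
clock: 4.3
eef_pos: [538.1, 36.8, 51.4]
tool_rot: [-3.142, -0.001, 0.016]
force: [-0.2, -0.5, 0.5]
width: -0.2
gripper_force: 0.0
eef_pos: [539.5, 36.8, 51.3]
force: [-0.3, -0.2, 0.3]
gripper_force: 0.2
eef_pos: [541.7, 36.8, 51.3]
force: [0.5, -0.9, 0.5]
gripper_force: 0.2
eef_pos: [542.6, 36.9, 51.3]
force: [-1.1, 0.3, -0.3]
gripper_force: 0.2
eef_pos: [543.6, 36.9, 51.3]
force: [-0.1, 0.7, -0.5]
gripper_force: 0.2
```

```bash
python3 -m handwheel '[[[0,0,0],[0.001,0,0],1],[[0,0,0],[0,0,0],1]]' | grep -E 'eef|force:'
python3 -m handwheel '[[[0,0,0],[0.001,0,0],1],[[0,0,0],[0,0,0],1]]' | grep -E 'eef|force:'
python3 -m handwheel '[[[0,0,0],[0.0005,0,0],1],[[0,0,0],[0,0,0],1]]' | grep -E 'eef|force:'
python3 -m handwheel '[[[0,0,0],[0.0005,0,0],1],[[0,0,0],[0,0,0],1]]' | grep -E 'eef|force:'
python3 - <<'E'
from h import *
s,d,P=wrist();cv2.imwrite("pics/w2.png",d["pixels"][:,:,::-1]);print(toV(s["eef_pos"],V))
E
```

```text
eef_pos: [544.6, 36.9, 51.3]
force: [-0.5, 1.2, 0.5]
gripper_force: 0.2
eef_pos: [545.7, 36.9, 51.3]
force: [0.2, 1.0, 0.6]
gripper_force: 0.2
eef_pos: [546.1, 36.9, 51.4]
force: [-0.6, -0.5, 0.1]
gripper_force: 0.2
eef_pos: [546.5, 36.9, 51.3]
force: [-1.0, 0.5, -0.6]
gripper_force: 0.3
[-20.56734899   0.57046438]
```

View pics/w2.png

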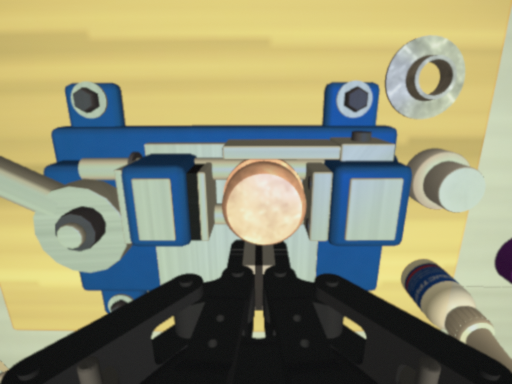

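The cap's far edge, around row 160, is almost at the stop plate. I keep pushing until the force rises.

```bash
for i in 1; do :; done
python3 -m handwheel '[[[0,0,0],[0.0005,0,0],1],[[0,0,0],[0,0,0],1]]' | grep -E 'eef|^force:'
python3 -m handwheel '[[[0,0,0],[0.0005,0,0],1],[[0,0,0],[0,0,0],1]]' | grep -E 'eef|^force:'
python3 -m handwheel '[[[0,0,0],[0.0005,0,0],1],[[0,0,0],[0,0,0],1]]' | grep -E 'eef|^force:'
python3 -m handwheel '[[[0,0,0],[0.0005,0,0],1],[[0,0,0],[0,0,0],1]]' | grep -E 'eef|^force:'
```

```text
eef_pos: [546.9, 36.9, 51.3]
force: [-0.0, 0.0, 0.2]
eef_pos: [547.0, 36.9, 51.3]
force: [-2.1, 0.2, 1.0]
eef_pos: [547.0, 36.9, 51.3]
force: [-3.1, 0.9, 2.4]
eef_pos: [547.1, 37.0, 51.3]
force: [-4.9, 0.2, 5.5]
```

The force rises with no further motion at TCP vise x -20, which matches home. I back off, rise, then check the cap.

```bash
python3 -m handwheel '[[[0,0,0],[-0.002,0,0],1],[[0,0,0],[-0.010,0,0],1],[[0,0,0],[-0.018,0,0],1],[[0,0,0],[0,0,-0.035],1],[[0,0,0],[0,0,-0.040],1]]'
python3 -m handwheel '[[[0,0,0],[0,0,-0.0],1],[[0,0,0],[0,0,0],1]]' | grep -E 'eef|^force:'
python3 - <<'E'
from h import *
s,d,P=wrist();x=d["pixels"][100:350,100:430,::-1];cv2.imwrite("pics/w3.png",cv2.resize(x,None,fx=2.2,fy=2.2));print(toV(s["eef_pos"],V),np.round(s["qpos"],2))
E
```

```text
clock: 6.93
eef_pos: [516.7, 36.3, 125.0]
tool_rot: [3.141, 0.004, 0.016]
force: [1.5, 0.3, 0.7]
width: 0.3
gripper_force: 0.0
eef_pos: [521.8, 36.7, 128.8]
force: [-0.5, 0.3, -0.4]
[-45.29678954   0.75740257] [-0.15  0.59  0.03  1.98 -0.04  0.56 -1.64]
```

View pics/w3.png

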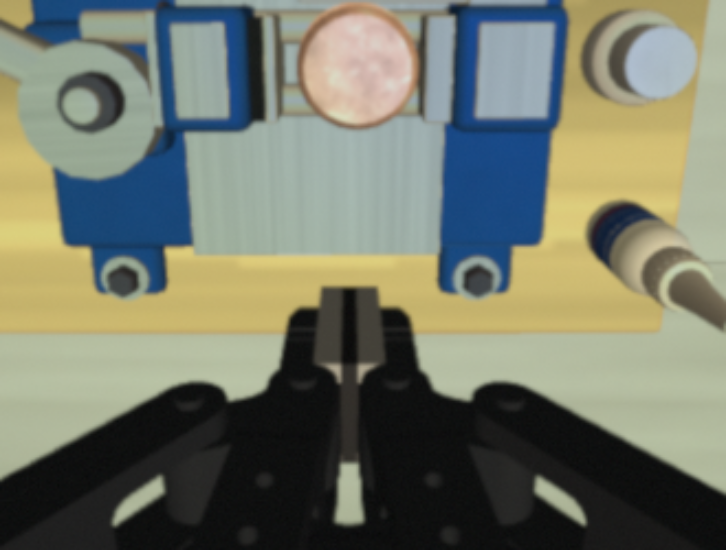

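The cap stands upright between the jaws, top at about (358,65) in the crop, and it stayed put. Next is the lever: I turn the tool so its -x face lies along the bar's far side, move over the spot and descend.

```bash
python3 -m handwheel '[[[0,0,6.78],[0,0,0],1],[[0,0,6.78],[0,0,0],1],[[0,0,6.78],[0,0,0],1],[[0,0,6.78],[0,0,0],1],[[0,0,0],[0,0,0],1]]' | grep -E 'eef|rot'
python3 -m handwheel '[[[0,0,0],[0.0065,-0.034,0],1],[[0,0,0],[0.0065,-0.034,0],1],[[0,0,0],[0.0065,-0.034,0],1],[[0,0,0],[0.0065,-0.034,0],1],[[0,0,0],[0.0065,-0.034,0],1]]' | grep -E 'eef|rot'
python3 -m handwheel '[[[0,0,0],[0,0,0],1],[[0,0,0],[0,0,0],1]]' | grep -E 'eef|rot'
cat >> h.py <<'E'
def lev():  # tcp in lever-pivot polar terms
    s=ctrl.read_state();p=toV(s["eef_pos"],V)-[0,79.2];f=s["tool_rot"][2]-V[2]
    x=np.array([np.cos(f),np.sin(f)]);y=np.array([np.sin(f),-np.cos(f)])
    print("off",(p@x).round(1),"radial",(-p@y).round(1),"toolangle->lever",(f+np.pi/2-1.047).round(3),"z",s["eef_pos"][2].round(1),"F tool xy",(s["force"]@np.r_[x,0]).round(1),(s["force"]@np.r_[y,0]).round(1),"t",s["clock"])
E
python3 -c "
from h import *
lev();s,d,P=wrist();cv2.imwrite('pics/w4.png',d['pixels'][:,:,::-1])"
```

```text
eef_pos: [518.1, 36.4, 125.0]
tool_rot: [3.14, 0.001, -0.46]
eef_pos: [623.2, 175.9, 125.1]
tool_rot: [3.141, 0.0, -0.454]
eef_pos: [622.8, 177.1, 124.6]
tool_rot: [-3.142, 0.001, -0.451]
off 24.6 radial 79.9 toolangle->lever 0.057 z 124.6 F tool xy -1.0 0.8 t 8.15
```

View pics/w4.png

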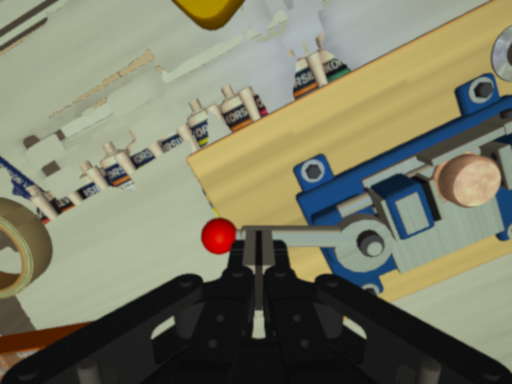

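The bar runs horizontally at rows 227–247, from the knob at (219,236) to the pin at (370,240). I'll compute the finger's clearance before going down.

```bash
python3 -c "
from h import *
s,d,P=wrist();report(d,P,'w');lev()
Rt=R.from_euler('xyz',s['tool_rot']).as_matrix()
for p in((300,227),(300,246),(250,227)):
  w=onplane(d,[p],70,P);print(p,((w-s['eef_pos'])@Rt).round(1))
"
```

```text
w knob [216. 237.] [613.9 214.7  63. ] vise [ 49.6 177.3] R 109.9 lever 0.055
off 25.0 radial 76.3 toolangle->lever 0.051 z 125.1 F tool xy -0.8 0.8 t 8.25
(300, 227) [[-13.8  29.8  54.9]]
(300, 246) [[-29.2  30.4  54.9]]
(250, 227) [[-13.8  -6.4  54.8]]
```

```bash
python3 -m handwheel '[[[0,0,0],[0.007,-0.003,0],1],[[0,0,0],[0,0,0.02],1],[[0,0,0],[0,0,0.03],1],[[0,0,0],[0,0,0.024],1],[[0,0,0],[0,0,0],1]]' | grep -E 'eef|^force'; python3 -c "
from h import *
lev()"
python3 -m handwheel '[[[0,0,0],[-0.004,0,0],1],[[0,0,0],[-0.004,0,0],1],[[0,0,0],[-0.003,0,0],1],[[0,0,0],[-0.002,0,0],1],[[0,0,0],[0,0,0],1]]' | grep -E 'eef|^force'; python3 -c "
from h import *
lev()"
```

```text
eef_pos: [626.8, 171.8, 47.7]
force: [-1.0, 0.5, 0.2]
off 29.9 radial 77.2 toolangle->lever 0.049 z 47.7 F tool xy -1.1 0.1 t 8.6667
eef_pos: [618.8, 180.8, 53.7]
force: [-0.7, 0.2, 0.2]
off 18.9 radial 81.6 toolangle->lever 0.051 z 53.7 F tool xy -0.7 0.1 t 9.0833
```

```bash
python3 -m handwheel '[[[0,0,0],[-0.002,0,0.003],1],[[0,0,-4],[-0.0056,-0.001,0],1],[[0,0,-4],[-0.0056,-0.001,0],1],[[0,0,-4],[-0.0056,-0.001,0],1],[[0,0,0],[0,0,0],1]]' | grep -E 'eef|^force'; python3 -c "
from h import *
lev();report(ctrl.get_image('top'),None,'top')"
python3 -m handwheel '[[[0,0,-4],[-0.0056,-0.001,0],1],[[0,0,-4],[-0.0056,-0.001,0],1],[[0,0,-4],[-0.0056,-0.001,0],1],[[0,0,-4],[-0.0056,-0.001,0],1],[[0,0,0],[0,0,0],1]]' | grep -E 'eef|^force'; python3 -c "
from h import *
lev();report(ctrl.get_image('top'),None,'top')"
```

```text
eef_pos: [602.9, 190.3, 49.9]
force: [0.9, -0.2, 0.6]
off 17.8 radial 81.2 toolangle->lever 0.262 z 49.9 F tool xy 0.9 -0.1 t 9.5
top knob [408. 214.] [ 500.7 -256.7   63. ] vise [ -71.1 -292.3] R 378.2 lever -2.807
eef_pos: [581.0, 197.3, 49.6]
force: [0.4, 0.6, 0.3]
off 17.7 radial 80.9 toolangle->lever 0.539 z 49.6 F tool xy 0.4 -0.6 t 9.9667
top knob [408. 214.] [ 499.4 -256.6   63. ] vise [ -72.4 -292.2] R 378.4 lever -2.81
```

```bash
python3 -c "
from h import *
s,d,P=wrist();report(d,P,'w');lev();cv2.imwrite('pics/w5.png',d['pixels'][:,:,::-1])"
```

```text
w knob [202. 272.] [572.7 225.5  63. ] vise [  8.6 188.6] R 109.8 lever 0.445
off 17.4 radial 80.7 toolangle->lever 0.536 z 49.4 F tool xy 1.0 -0.5 t 10.0667
```

View pics/w5.png

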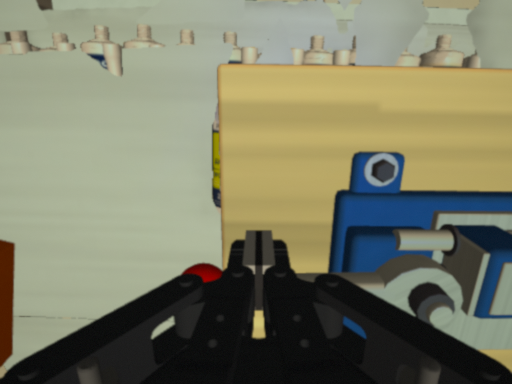

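The lever is following: the knob shows at (203,272), its lower half hidden by the gripper. I continue round the arc.

```bash
python3 -m handwheel '[[[0,0,-4],[-0.0056,-0.001,0],1],[[0,0,-4],[-0.0056,-0.001,0],1],[[0,0,-4],[-0.0056,-0.001,0],1],[[0,0,-4],[-0.0056,-0.001,0],1],[[0,0,0],[0,0,0],1]]' | grep -E 'eef|^force'; python3 -c "
from h import *
lev()"
python3 -m handwheel '[[[0,0,-4],[-0.0056,-0.001,0],1],[[0,0,-4],[-0.0056,-0.001,0],1],[[0,0,-4],[-0.0056,-0.001,0],1],[[0,0,-4],[-0.0056,-0.001,0],1],[[0,0,0],[0,0,0],1]]' | grep -E 'eef|^force'; python3 -c "
from h import *
lev()"
python3 -m handwheel '[[[0,0,-4],[-0.0056,-0.001,0],1],[[0,0,-4],[-0.0056,-0.001,0],1],[[0,0,-4],[-0.0056,-0.001,0],1],[[0,0,0],[0,0,0],1]]' | grep -E 'eef|^force'; python3 -c "
from h import *
lev();s,d,P=wrist();report(d,P,'w')"
```

```text
eef_pos: [558.0, 198.0, 49.3]
force: [-0.3, 0.1, 0.6]
off 17.6 radial 80.6 toolangle->lever 0.817 z 49.3 F tool xy -0.2 -0.1 t 10.4833
eef_pos: [535.9, 192.6, 49.3]
force: [0.3, 1.2, 0.3]
off 17.6 radial 80.4 toolangle->lever 1.095 z 49.3 F tool xy 0.9 -0.8 t 10.9
eef_pos: [520.7, 184.6, 49.2]
force: [0.4, 0.9, 0.2]
off 17.6 radial 80.3 toolangle->lever 1.304 z 49.2 F tool xy 0.9 -0.4 t 11.2333
w knob [200. 274.] [494.2 198.8  63. ] vise [-70.3 163.3] R 109.6 lever 1.22
```

```bash
python3 -m handwheel '[[[0,0,-3],[-0.0042,-0.0008,0],1],[[0,0,-3],[-0.0042,-0.0008,0],1],[[0,0,-3],[-0.0042,-0.0008,0],1],[[0,0,-3],[-0.0042,-0.0008,0],1],[[0,0,0],[0,0,0],1]]' | grep -E '^force'; python3 -c "
from h import *
lev()"
python3 -m handwheel '[[[0,0,-3],[-0.0042,-0.0008,0],1],[[0,0,-3],[-0.0042,-0.0008,0],1],[[0,0,0],[0,0,0],1]]' | grep -E '^force'; python3 -c "
from h import *
lev()"
python3 -m handwheel '[[[0,0,-2],[-0.0028,-0.0005,0],1],[[0,0,-2],[-0.0028,-0.0005,0],1],[[0,0,0],[0,0,0],1]]' | grep -E '^force'; python3 -c "
from h import *
lev();s,d,P=wrist();report(d,P,'w')"
```

```text
force: [0.8, 1.8, -0.0]
off 18.1 radial 80.1 toolangle->lever 1.513 z 49.2 F tool xy 1.9 -0.4 t 11.7
force: [0.4, 1.5, 1.0]
off 18.1 radial 80.0 toolangle->lever 1.618 z 49.2 F tool xy 1.5 -0.3 t 11.95
force: [-1.4, 2.8, -0.2]
off 18.1 radial 79.9 toolangle->lever 1.691 z 49.3 F tool xy 2.1 -2.4 t 12.2
w knob [200. 274.] [468.4 166.1  63. ] vise [-96.6 130.9] R 109.6 lever 1.603
```

```bash
python3 -m handwheel '[[[0,0,-2],[-0.0028,-0.0005,0],1],[[0,0,-1.4],[-0.002,-0.0003,0],1],[[0,0,0],[0,0,0],1]]' | grep -E '^force'; python3 -c "
from h import *
lev()"
python3 -m handwheel '[[[0,0,0],[-0.001,0,0],1],[[0,0,0],[-0.001,0,0],1],[[0,0,0],[0,0,0],1]]' | grep -E '^force'; python3 -c "
from h import *
lev()"
python3 -m handwheel '[[[0,0,0],[-0.001,0,0],1],[[0,0,0],[-0.001,0,0],1],[[0,0,0],[0,0,0],1]]' | grep -E '^force'; python3 -c "
from h import *
lev()"
python3 -m handwheel '[[[0,0,0],[-0.001,0,0],1],[[0,0,0],[-0.001,0,0],1],[[0,0,0],[0,0,0],1]]' | grep -E '^force'; python3 -c "
from h import *
lev();s,d,P=wrist();report(d,P,'w')"
```

```text
force: [-1.6, 3.4, 0.5]
off 17.7 radial 79.9 toolangle->lever 1.751 z 49.3 F tool xy 2.7 -2.6 t 12.5
force: [-1.0, 6.3, -2.9]
off 17.6 radial 79.9 toolangle->lever 1.751 z 49.3 F tool xy 5.6 -3.1 t 12.75
force: [-0.8, 10.0, -3.7]
off 17.6 radial 79.9 toolangle->lever 1.752 z 49.4 F tool xy 9.2 -4.1 t 13.0
force: [0.7, 13.2, -6.4]
off 17.7 radial 79.9 toolangle->lever 1.753 z 49.5 F tool xy 12.7 -3.8 t 13.25
w knob [200. 272.] [466.  160.4  63. ] vise [-99.1 125.3] R 109.3 lever 1.659
```

The offset has been steady at 17.6 mm while the force climbs to 13 N, and the tool angle is 1.75, so the lever is at its end stop. I withdraw and look.

```bash
python3 -m handwheel '[[[0,0,0],[0.006,0,0],1],[[0,0,0],[0.012,0,0],1],[[0,0,0],[0.015,0,0],1],[[0,0,0],[0,0,-0.035],1],[[0,0,0],[0,0,-0.04],1]]' | grep -E 'eef|^force'
python3 -m handwheel '[[[0,0,0],[0.035,0,-0.02],1],[[0,0,0],[0.035,0,-0.02],1],[[0,0,0],[0.035,0,-0.02],1],[[0,0,0],[0.03,0,0],1],[[0,0,0],[0,0,0],1]]' | grep -E 'eef|^force'
python3 - <<'E'
from h import *
d=ctrl.get_image("top");report(d,None,"top")
c=biggest(mask(d,(0,25,110),(16,150,255)),(250,165,282,205));k,r=cv2.minEnclosingCircle(c);w=onplane(d,[k],77);print("cap",k,r,toV(w,V))
a=cv2.resize(d["pixels"][125:250,165:340,::-1],None,fx=4,fy=4,interpolation=cv2.INTER_CUBIC)
cv2.imwrite("pics/end.png",a)
E
```

```text
eef_pos: [503.2, 183.3, 122.3]
force: [1.4, -0.2, 0.3]
eef_pos: [550.2, 319.6, 186.4]
force: [-0.4, 1.1, 0.1]
top knob [408. 214.] [ 500.7 -256.7   63. ] vise [ -71.1 -292.3] R 378.2 lever -2.807
cap (267.0, 179.5) 9.013978004455566 [[ 7.66185134 -4.37026907]]
```

View pics/end.png

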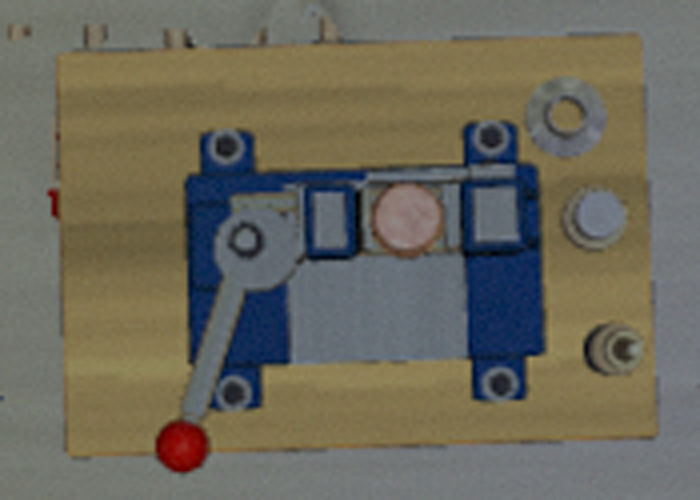

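The view shows the cap at crop (407,217) against the stop plate with the jaw closed on it, the lever swung back with its knob at (182,446), and the other fittings unmoved. One last check of the knob angle with the correct region.

```bash
python3 - <<'E'
from h import *
d=ctrl.get_image("top")
m=mask(d,(0,150,60),(8,255,255))|mask(d,(172,150,60),(180,255,255))
k,r=cv2.minEnclosingCircle(biggest(m,(195,220,225,250)));a=toV(onplane(d,[k],63),V)[0]-[0,79.2]
print(k,np.hypot(*a),np.arctan2(a[1],a[0])-1.047)
g=cv2.cvtColor(d["pixels"],cv2.COLOR_RGB2HSV)
for y in(176,180,184):print([tuple(int(v) for v in g[y,x]) for x in range(252,284)])
E
```

```text
(210.0483856201172, 236.00537109375) 109.91276420793794 1.751365419677551
[(107, 223, 89), (108, 187, 64), (60, 255, 1), (65, 45, 68), (66, 22, 115), (20, 32, 95), (7, 98, 78), (9, 81, 95), (6, 49, 130), (8, 43, 130), (7, 39, 143), (8, 41, 142), (11, 39, 143), (8, 47, 142), (6, 35, 144), (6, 37, 144), (8, 41, 137), (4, 42, 140), (3, 33, 139), (5, 36, 141), (3, 35, 144), (3, 33, 141), (9, 78, 118), (15, 45, 80), (104, 29, 97), (105, 35, 115), (104, 33, 117), (103, 45, 101), (108, 101, 43), (107, 241, 73), (109, 202, 77), (103, 60, 77)]
[(108, 209, 88), (107, 192, 61), (39, 179, 10), (77, 25, 71), (90, 11, 121), (16, 38, 102), (11, 83, 92), (8, 51, 139), (5, 43, 142), (6, 46, 143), (7, 32, 142), (13, 21, 144), (6, 26, 140), (5, 34, 143), (7, 40, 135), (8, 45, 135), (0, 41, 137), (4, 41, 136), (7, 40, 142), (9, 31, 142), (5, 31, 139), (10, 27, 142), (11, 52, 133), (10, 100, 102), (90, 9, 89), (107, 40, 115), (98, 32, 118), (108, 32, 105), (112, 135, 34), (110, 205, 71), (110, 212, 83), (110, 71, 90)]
[(110, 212, 89), (109, 152, 67), (90, 17, 15), (21, 38, 47), (95, 16, 97), (109, 23, 123), (16, 101, 104), (14, 115, 93), (9, 81, 107), (10, 55, 125), (3, 40, 139), (5, 33, 140), (2, 37, 139), (5, 41, 143), (3, 41, 142), (5, 43, 135), (4, 43, 137), (6, 39, 137), (5, 34, 141), (3, 40, 140), (10, 77, 129), (13, 102, 113), (18, 83, 98), (36, 43, 96), (90, 10, 74), (105, 40, 114), (105, 35, 115), (106, 34, 98), (105, 45, 45), (109, 186, 70), (110, 197, 79), (110, 74, 86)]
```

The lever is at 1.751, the cap touches both jaw faces, and the robot is clear of everything.

```bash
python3 -c "
from cell import ctrl
print(ctrl.finish_job())"
```

```text
the job is handed in; nothing more can be done
None
```

The cap is home against the stop plate and clamped upright, with the cam lever at its end (1.75 rad); nothing else was moved, and I handed the job in after about 14 s of the 48 s allowed.

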